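Sweep the trunking offcuts into the scrap tray

TASK

Clear the chipboard work board: use the fingertips to sweep the three short white U-shaped trunking offcuts across the board and over its end edge, so that all three lie in the plain undivided scrap tray. Only push them, do not pick them up or carry them, and leave the round coupler, the socket insert and everything else on and around the board where they are.

Things in the scene. Friction and masses are not known exactly. Their poses are not given: they have to be found in the camera images.
- board: Fixed rectangular chipboard work board on battens: 260 mm along its own x, 360 mm along its own y, flat top 65 mm above the table (board itself 18 mm thick), no rim. Origin at the centre of its footprint on the table. Its two ends (own y = +180 mm and -180 mm) each overhang the edge of a low tray by about 10 mm, so that what is pushed over an end drops into the tray there.
- scrap_tray: Fixed empty beige open tray without dividers, at one end of the board (either one) and parallel to it: 250 mm along its own x, 130 mm along its own y, 44 mm high (rim 21 mm below the board's top), walls and floor 4 mm. Origin at the centre of its underside, on the table; 235 mm along the board's own +y or -y from the board's origin.
- parts_tray: Fixed beige tray of the same outer size at the board's other end, split by dividers into six compartments holding good stock. Origin at the centre of its underside. Nothing is to go in here.
- offcut1_center (a point): White plastic offcut of U-shaped mini cable trunking, 28 mm long (its own x), 22 mm wide, 15 mm high, 3 mm walls, 14 g, lying on the board with the open side of the U up, at any yaw. The point is its centre, 7.5 mm above its underside.
- offcut2_center (a point): White plastic offcut of U-shaped mini cable trunking, 34 mm long (its own x), 22 mm wide, 15 mm high, 3 mm walls, 14 g, lying on the board with the open side of the U up, at any yaw. The point is its centre, 7.5 mm above its underside.
- offcut3_center (a point): White plastic offcut of U-shaped mini cable trunking, 40 mm long (its own x), 22 mm wide, 15 mm high, 3 mm walls, 14 g, lying on the board with the open side of the U up, at any yaw. The point is its centre, 7.5 mm above its underside.
- coupler: Grey plastic conduit coupler, a round tube 26 mm across, 32 mm high, standing on end near the middle line of the board (own x near 0), among the offcuts; light and loose. To be left alone. Origin at the centre of its underside.
- insert: White wall-socket insert: a stepped block 24 x 26 mm, 32 mm high, with a small dark opening on top, standing near the middle line of the board, among the offcuts; light and loose. To be left alone. Origin at the centre of its underside.
- wall_box: White wall box, 80 x 80 mm, 50 mm high, loose on the table beyond the board. Leave alone. Origin at the centre of its underside.
- screwdriver: Screwdriver, 160 mm long, lying on the table beyond the board. Leave alone. Origin on its underside.
- tape: Black roll of tape, 90 mm across, 19 mm high, lying flat on the table beyond the board. Leave alone. Origin at the centre of its underside.

How it is judged:
At the end, for the whole second after the job is handed in: All three offcuts lie at rest inside the undivided scrap tray, their centres within its walls and below its rim; the coupler and the insert still stand within 15 mm of where they stood; the wall box, screwdriver and tape are within 20 mm of where they were (x of offcut1_center in the frame of scrap_tray between -0.121 and 0.121 m and y of offcut1_center in the frame of scrap_tray between -0.061 and 0.061 m and z of each of offcut1_center, offcut2_center, offcut3_center in the frame of scrap_tray below 0.044 m and linear speed of each of offcut1, offcut2, offcut3 below 0.02 m/s and x of offcut2_center in the frame of scrap_tray between -0.121 and 0.121 m and y of offcut2_center in the frame of scrap_tray between -0.061 and 0.061 m and x of offcut3_center in the frame of scrap_tray between -0.121 and 0.121 m and y of offcut3_center in the frame of scrap_tray between -0.061 and 0.061 m and distance of each of coupler, insert from where it was at the start of the episode below 0.015 m and angle between each of coupler, insert's own z axis and vertical below 0.2 rad and distance of each of wall_box, screwdriver, tape from where it was at the start of the episode below 0.02 m); the robot touches nothing.
It fails at once if an offcut is lifted or carried (its centre more than 90 mm above the table, 25 mm above the board's top) instead of being swept (height (world z) of any of offcut1_center, offcut2_center, offcut3_center above 0.09 m).
It fails at once if the coupler or the insert is shifted more than 15 mm or knocked over (distance of any of coupler, insert from where it was at the start of the episode above 0.015 m or angle between any of coupler, insert's own z axis and vertical above 0.5 rad).
It fails at once if the wall box, screwdriver or tape is shifted more than 20 mm (distance of any of wall_box, screwdriver, tape from where it was at the start of the episode above 0.02 m).
It also fails if it takes over 64 s, if anything falls off the work surface, if the arm or the gripper's body presses on something with over 40 N, if the wrist force passes 120 N, or if a joint passes its speed limit or range.

ROBOT

A 6-joint arm with a two-finger parallel gripper is mounted at the origin on the work surface. World frame = base frame: x ahead of the robot, y to its left, z up, the work surface at z = 0. Lengths are in m, angles in rad, forces in N, time in s.
With the tool pointing down it reaches from about 0.25 to 0.725 m from the base axis. Payload 4 kg.
Tool frame: the origin (TCP) lies at the very end of the fingers, on their centre line; the grasp point (between the pads) lies 19 mm behind it; z points along the fingers, y is the line along which they close (so a half turn about z gives the same grasp; the last joint's range is limited). The gripper opens to 85 mm and grips with 20 to 120 N. Pads are 22 mm wide; open, the fingers measure 114 mm over their backs; the gripper's body (76 mm by 85 mm) begins 54 mm behind the grasp point. The pads swing forward as they close: fully open they stand 13 mm farther back than shut.
Start: joints at [1.338, 0.241, 0.005, 1.335, 0, 1.571], TCP at [0.115, 0.487, 0.231] pointing down, gripper open.
Joint ranges: [-2.72, 2.72], [-1.05, 1.87], [-1.09, 1.28], [-1.99, 2.15], [-1.42, 1.44], [-3.14, 3.14]. Speed limits (rad/s): [2.79, 2.79, 3.14, 3.14, 3.14, 3.14].

INTERFACE

Orientations are given as a unit quaternion [x, y, z, w].
In Python, from workcell import bot, vision, workorder, boxes_of gives the robot as it stands.
- The arm moves only by the tool send_rows, never from a script. Its argument "motion" is text: rows parted by semicolons, each of 5 numbers parted by spaces: the closure, from -1 (fully open) to 1 (shut), so that 0 is half open, then the shift along the tool's x, y, z in cm, then the turn about the tool's z in rad. In form: claw x y z twist; .... A call has 1 to 5 rows; each row is the pose to reach, as a shift and turn from the pose commanded when the call began, along the tool's axes at that moment; what a row does not reach only later rows make up. A row lasts 1/10 s, in which the tool goes at most 50 mm and 8.59 degrees, less where a joint would pass 70% of its speed; a pose out of reach is approached as far as the arm can. A call with a gripper value outside its range is refused whole. The fingers move at their own pace and stop on an object; the grip force is fixed at half the most. Time passes only in rows, so rows that repeat a pose let the fingers close. It gives the time, the measured TCP pose, the force, the opening and the grip force at its end, in the units of the state.
- bot.get_obs(): the state, without advancing time (a new reading comes with each control period).
- vision.camera(name): name is "scene" or "top" or "wrist"; returns the picture (480x640x3 uint8, red, green, blue); there is no depth.
- vision.camera_model(name): a dict with "fov_y" (degrees; the focal length in pixels is half the picture's height over the tangent of half this angle, whatever the lens; pixels are square), "cx", "cy" (the principal point, pixels), "world_from_camera" (4x4, takes a point from camera to world coordinates); the wrist camera has in their place "hand_eye" (4x4, takes a point from camera to tool coordinates, whose origin is the TCP and whose axes are the flange's). Camera axes: x right, y down, z forward; pixel columns grow to the right and rows downward; lengths in m; the calibration is good to about 2 mm. A picture is of the moment at which its call begins: read the wrist's pose just before it. camera_model takes no time and is no camera call.
- workorder.job_done(): hands the job in; it is judged then, once.
Trained networks look in the newest picture that a camera, given by its name, has taken for a name from the list of things; names that differ only in an ending like _2 or _b are one class to them, and where a whole thing is asked for, a point or a joint stands for the part that bears it (a point fixed in the world has none). Each returns a list of dicts, best first, with "conf" (0 to 1); they miss things now and then, are a little off and sometimes report something else, mostly with a low value. They report only what shows in the picture. A call takes as long as a camera call.
- boxes_of(camera, target): "rect" ([centre column, centre row, width, height] in pixels, round what is visible of it).
The state is a dict: "clock": time; "joint_pos": joint angles; "joint_vel": joint speeds; "tau": joint torques, N m; "eef_pos": TCP position; "tool_rot": TCP orientation; "ft_force": force on the tool from outside, world axes, zero at the start; "ft_torque": the same for the moment, N m; "grip_width": finger opening in m; "grasp_force": force on a finger pad.
Only numpy, scipy, OpenCV 4.12 (cv2) and the standard library are available. Lean on these libraries where they do the work, as an engineer would, in place of code of your own. Each camera call takes 0.05 s, during which the arm holds its last target. There are 200 camera calls.

## Working session

There is one attempt and no reset: what is moved stays moved. The work goes in short steps, Python scripts to look and compute and a tool call to move; the robot and the scene stay as the last step left them, time stands still between calls to the robot, and variables do not carry over. Pictures are saved under pics/ and viewed, at most 10 in all, crops included, and the job is handed in when it is done.

Besides the shell and the picture viewer there is one more tool, called after "Request:" as a command line: name --argument value ..., lists and objects as JSON in quotes. send_rows: Moves the arm, as the interface text tells. Its arguments: {"type":"object","properties":{"motion":{"type":"string"}},"required":["motion"]}

```bash
mkdir -p pics; python3 - <<'E'
from workcell import bot, vision
import cv2
for n in("top","scene"):
    cv2.imwrite(f"pics/{n}0.png",vision.camera(n)[:,:,::-1])
    print(n,vision.camera_model(n))
o=bot.get_obs();print(o)
E
```

```text
top {'fov_y': 57.327682116354936, 'cx': 323.795357095587, 'cy': 241.17713502413, 'world_from_camera': array([[-0.01704037, -0.9966534 ,  0.07994758,  0.56099906],
       [-0.99945718,  0.01923384,  0.02674695, -0.00264222],
       [-0.02819513, -0.07944841, -0.99644016,  0.73117168],
       [ 0.        ,  0.        ,  0.        ,  1.        ]])}
scene {'fov_y': 44.490943640552835, 'cx': 312.8136247228632, 'cy': 242.68438362868102, 'world_from_camera': array([[ 0.12696696,  0.74466509, -0.65525056,  1.21949882],
       [ 0.99172997, -0.08282383,  0.09804024, -0.07009985],
       [ 0.01873678, -0.66227949, -0.74902257,  0.73518188],
       [ 0.        ,  0.        ,  0.        ,  1.        ]])}
{'clock': 0.1, 'joint_pos': array([1.33800676e+00, 2.41336348e-01, 3.87319070e-03, 1.33519904e+00,
       1.60642867e-05, 1.57079174e+00]), 'joint_vel': array([-0.00101383, -0.00202791,  0.00341467, -0.00076467, -0.00020341,
       -0.00052081]), 'tau': array([-5.42790658e-04, -3.73140442e+01,  2.53008682e+01,  1.08855122e-02,
       -4.15740624e-05,  4.48038151e-06]), 'eef_pos': array([0.11521282, 0.48597114, 0.23050806]), 'tool_rot': array([ 1.16129828e-01,  9.93233604e-01, -9.25689985e-04, -1.16323718e-04]), 'ft_force': array([ 0.08326471, -0.28833468,  0.28912892]), 'ft_torque': array([-0.05270657, -0.03134785,  0.01919411]), 'grasp_force': 0.0, 'grip_width': 0.08557052454347239}
```

View pics/top0.png

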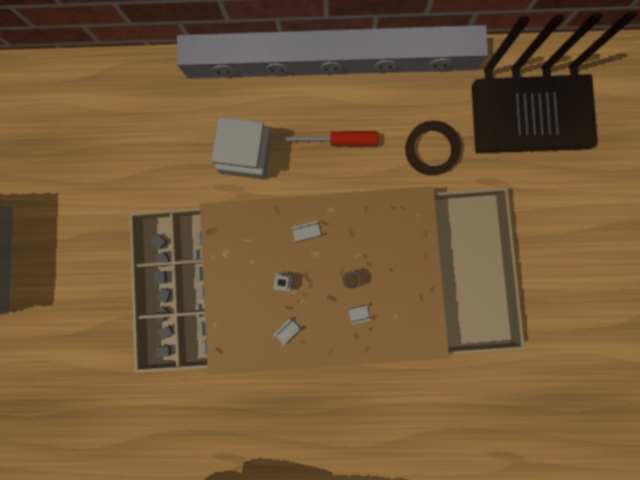

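View pics/scene0.png

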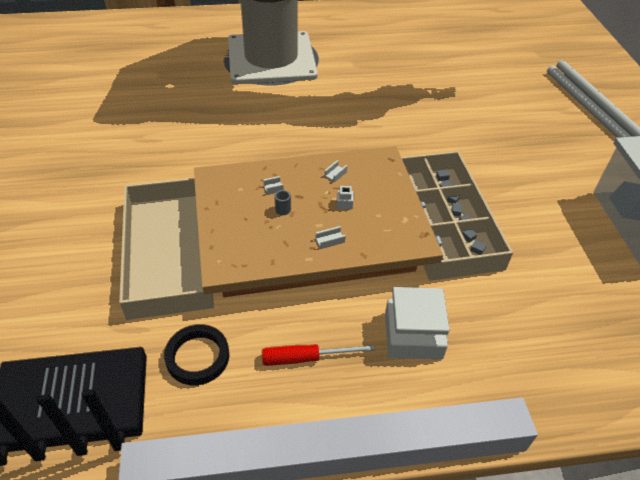

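The top view shows the scrap tray on the right (world −y), with offcuts at about (307,231), (288,331) and (360,314), the coupler at (351,279) and the insert at (283,283). The scene view agrees.

```bash
cat > h.py <<'E'
from workcell import bot, vision, workorder, boxes_of
import numpy as np, cv2
def ray(n,uv,z,hand=None):
    m=vision.camera_model(n); T=m["world_from_camera"]
    f=240/np.tan(np.radians(m["fov_y"]/2))
    d=T[:3,:3]@np.array([(uv[0]-m["cx"])/f,(uv[1]-m["cy"])/f,1]); o=T[:3,3]
    return (o+d*(z-o[2])/d[2])[:2]
E
python3 - <<'E'
from h import *
im=vision.camera("top")
c=[ray("top",p,.065) for p in [(202,204),(433,188),(448,358),(208,373)]]
print("board",np.round(c,3)); C=np.mean(c,0); 
ey=(c[0]-c[1]+c[3]-c[2]);ey/=np.linalg.norm(ey);print(C,ey,np.linalg.norm(c[0]-c[1]),np.linalg.norm(c[1]-c[2]))
ex=np.array([ey[1],-ey[0]])
for t,z in[("offcut1_center",.0755),("offcut2_center",.0755),("offcut3_center",.0755),("coupler",.081),("insert",.081)]:
    for b in boxes_of("top",t)[:4]:
        w=ray("top",b["rect"][:2],z); print(t,round(b["conf"],2),np.round(b["rect"],1),np.round(w,4),"board",np.round([(w-C)@ex,(w-C)@ey],4))
# white blob min-area rects
x,y,w,h=205,195,230,165
hsv=cv2.cvtColor(im,cv2.COLOR_RGB2HSV); m=((hsv[...,1]<60)&(hsv[...,2]>95)).astype('uint8')
mm=np.zeros_like(m);mm[y:y+h,x:x+w]=m[y:y+h,x:x+w]
for k in cv2.findContours(mm,cv2.RETR_EXTERNAL,cv2.CHAIN_APPROX_NONE)[0]:
    if cv2.contourArea(k)<60: continue
    P=np.array([ray("top",p,.08) for p in k[:,0]],'f4'); r=cv2.minAreaRect(P*1000); print(r, np.round((r[0]-C*1000)@np.array([ex,ey]).T))
cv2.imwrite("pics/top1.png",cv2.resize(im[190:370,190:450],None,fx=3,fy=3)[:,:,::-1])
E
```

```text
board [[ 0.676  0.203]
 [ 0.693 -0.153]
 [ 0.438 -0.166]
 [ 0.42   0.192]]
[0.55640415 0.01902832] [-0.04870526  0.99881319] 0.3558391795903415 0.25545220812693153
offcut1_center 0.84 [357.4 314.8  20.   15. ] [ 0.5037 -0.0328] board [-0.0552 -0.0492]
offcut2_center 0.83 [289.1 332.6  27.1  20.8] [0.4791 0.0685] board [-0.0748  0.0532]
offcut3_center 0.63 [308.5 228.1  29.3  23.4] [0.6338 0.0376] board [0.0782 0.0148]
offcut3_center 0.49 [286.  285.   23.6  17. ] [0.5492 0.0724] board [-0.0046  0.0537]
coupler 0.56 [349.1 282.2  20.5  17.9] [ 0.5518 -0.0214] board [-0.0065 -0.0402]
((481.6282043457031, 71.65988159179688), (21.718521118164062, 34.77423858642578), 41.59694290161133) [-72.  56.]
((504.91497802734375, -34.92582321166992), (22.26498031616211, 28.382421493530273), 12.038191795349121) [-54. -51.]
((553.4859619140625, 77.18289947509766), (25.635169982910156, 22.93581199645996), 81.02094268798828) [-0. 58.]
((629.0889892578125, 40.831153869628906), (21.86605453491211, 39.183773040771484), 12.968156814575195) [74. 18.]
```

View pics/top1.png

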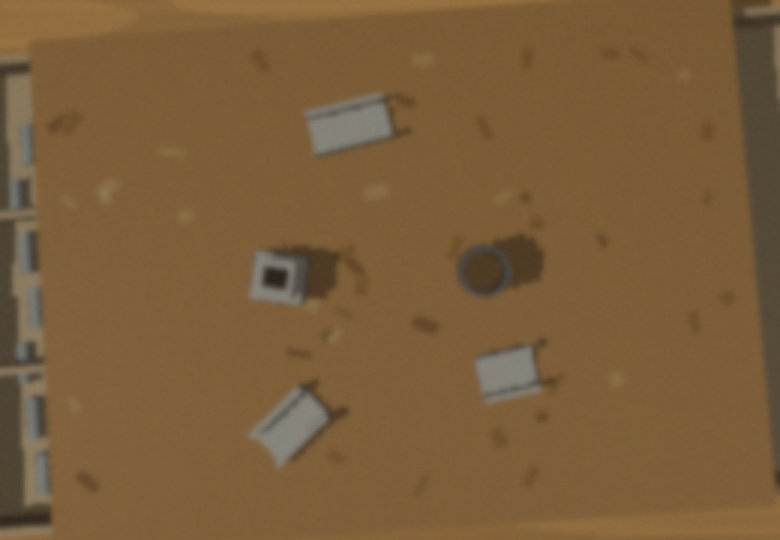

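Request:
send_rows --motion "0.77 -3.8 -3.1 0 0.14; 0.77 -7.6 -6.2 0 0.28; 0.77 -11.4 -9.3 0 0.42; 0.77 -15.2 -12.4 0 0.56; 0.77 -19 -15.5 0 0.7"

```text
clock: 0.9
eef_pos: [0.2652, 0.2903, 0.2315]
tool_rot: [0.452, 0.892, 0.0, 0.0]
ft_force: [1.1, 0.6, 0.4]
grip_width: 0.0119
grasp_force: 0.0
```

```bash
cat >> h.py <<'E'
from scipy.spatial.transform import Rotation as R
def go(x,y,z,yaw=.0487):
    o=bot.get_obs(); r=R.from_quat(o["tool_rot"]); M=r.as_matrix()
    d=M.T@(np.array([x,y,z])/1000-o["eef_pos"])*100
    a=np.arctan2(M[1,1],M[0,1]); print("t",round(o["clock"],2),"pos",np.round(o["eef_pos"]*1000,1),"w",round(o["grip_width"]*1000,1),"shift cm",np.round(d,2),"twist",round(a-yaw,3),"j",np.round(o["joint_pos"],2),"F",np.round(o["ft_force"],1))
E
python3 -c "
from h import *
go(502.5,6,150)"
```

```text
t 0.9 pos [265.2 290.3 231.5] w 11.9 shift cm [-36.96   2.3    8.15] twist 0.584 j [ 0.83  0.03 -0.24  1.3  -0.    1.77] F [1.1 0.6 0.4]
```

Request:
send_rows --motion "0.78 -6 0.4 0 0.14; 0.78 -12 0.8 0 0.28; 0.78 -18 1.2 0 0.42; 0.78 -23 1.6 2 0.56; 0.78 -23 1.6 2 0.56"

```text
clock: 1.4
eef_pos: [0.416, 0.1141, 0.2112]
tool_rot: [0.681, 0.732, 0.0, 0.001]
ft_force: [-0.4, 0.4, 0.0]
grip_width: 0.0094
grasp_force: 0.0
```

```bash
python3 -c "
from h import *
go(502.5,6,110)"
```

```text
t 1.4 pos [416.  114.1 211.2] w 9.4 shift cm [-11.41   7.82  10.14] twist 0.024 j [ 0.27  0.11 -0.2   1.25 -0.    1.77] F [-0.4  0.4  0. ]
```

Request:
send_rows --motion "0.78 -3.8 2.6 1.5 0.024; 0.78 -7.6 5.2 3 0.024; 0.78 -11.4 7.8 5 0.024; 0.78 -11.4 7.8 10 0.024; 0.78 -11.4 7.8 10 0.024"

```text
clock: 1.9
eef_pos: [0.4961, 0.0076, 0.1053]
tool_rot: [0.689, 0.725, -0.005, -0.005]
ft_force: [-2.2, 0.4, -0.2]
grip_width: 0.0093
grasp_force: 0.0
```

```bash
python3 -c "
from h import *
go(502.5,6,69)
cv2.imwrite('pics/top2.png',cv2.resize(vision.camera('top')[190:370,190:450],None,fx=3,fy=3)[:,:,::-1])"
```

```text
t 1.9 pos [496.1   7.6 105.3] w 9.3 shift cm [-0.19  0.68  3.62] twist 0.002 j [ 0.02  0.34 -0.21  1.04  0.    1.53] F [-2.2  0.4 -0.2]
```

View pics/top2.png

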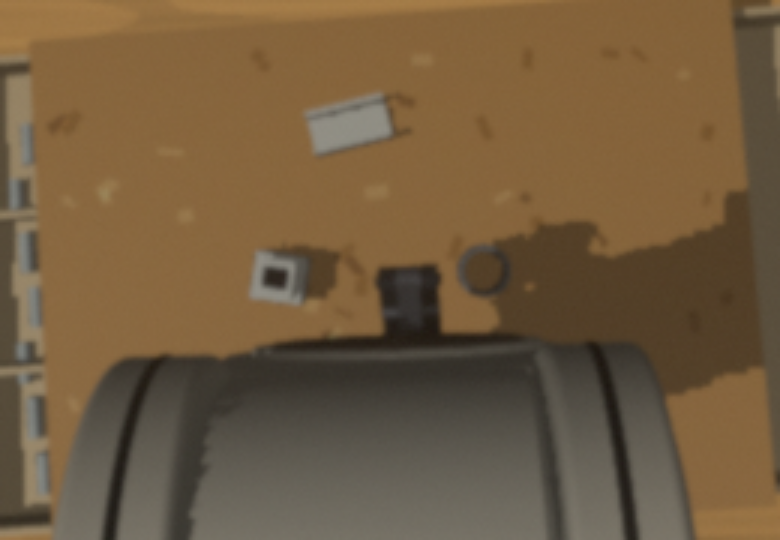

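The top view is mostly blocked by the arm. A dark gripper part reaches out at crop (409,275), close to the coupler's line, so I'll check its height in the scene camera.

```bash
python3 -c "
from h import *
im=vision.camera('scene');T=vision.camera_model('scene')
P=np.linalg.inv(T['world_from_camera']);f=240/np.tan(np.radians(T['fov_y']/2))
def pr(p):
    c=P[:3]@np.array([*p,1]);return (c[:2]/c[2]*f+[T['cx'],T['cy']]).round(1)
for p in[(.496,.0076,.105),(.553,.0076,.133),(.553,.0076,.16),(.553,.0076,.19),(.516,.0076,.133)]: print(p,(pr(p)-[180,60])*3)
cv2.imwrite('pics/s2.png',cv2.resize(im[60:260,180:440],None,fx=3,fy=3)[:,:,::-1])"
```

```text
(0.496, 0.0076, 0.105) [349.2 312. ]
(0.553, 0.0076, 0.133) [361.5 343.8]
(0.553, 0.0076, 0.16) [361.5 303. ]
(0.553, 0.0076, 0.19) [361.8 255.6]
(0.516, 0.0076, 0.133) [353.4 296.4]
```

View pics/s2.png

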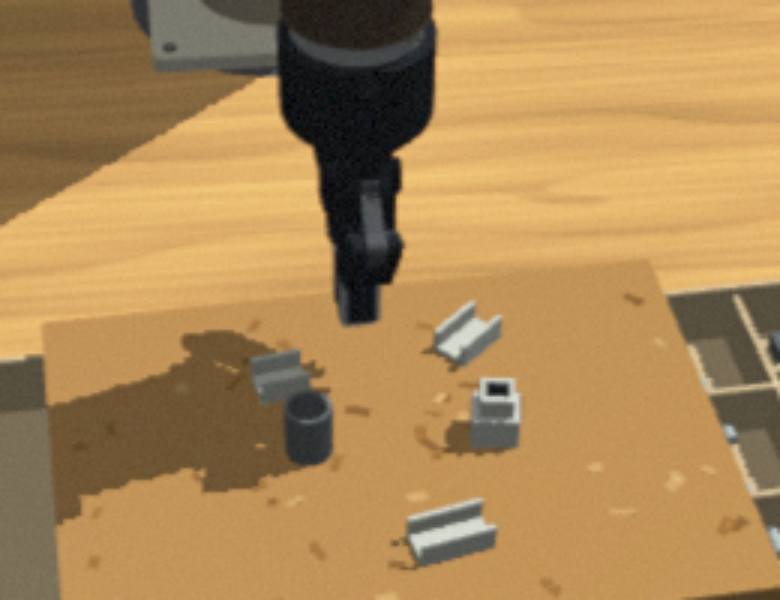

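The tip is clear of everything. The wide knuckle sits about 70 mm above the tip, so it will pass over the 97 mm high coupler. Now I lower behind offcut 1.

Request:
send_rows --motion "0.78 0 0.5 0 0; 0.78 0 0.5 1.5 0; 0.78 0 0.5 3 0; 0.78 0 0.5 3.2 0; 0.78 0 0.5 3.2 0"

```text
clock: 2.5
eef_pos: [0.5071, 0.01, 0.081]
tool_rot: [0.687, 0.726, 0.001, 0.001]
ft_force: [0.0, 0.3, -0.3]
grip_width: 0.0093
grasp_force: 0.0
```

```bash
python3 -c "
from h import *
go(502.5,6,69)"
```

```text
t 2.5 pos [507.1  10.   81. ] w 9.3 shift cm [-0.38 -0.48  1.19] twist 0.007 j [ 0.02  0.37 -0.23  0.97  0.    1.54] F [ 0.   0.3 -0.3]
```

Request:
send_rows --motion "0.78 0 -0.3 0.6 0; 0.78 0 -0.3 1.2 0; 0.78 0 -0.3 1.2 0"

```text
clock: 2.8
eef_pos: [0.5024, 0.0092, 0.0668]
tool_rot: [0.688, 0.726, -0.0, -0.0]
ft_force: [0.2, -0.0, -0.7]
grip_width: 0.0092
grasp_force: 0.0
```

```bash
python3 -c "
from h import *
go(511,-172,69)"
```

```text
t 2.8 pos [502.4   9.2  66.8] w 9.2 shift cm [-18.14  -0.12  -0.22] twist 0.005 j [ 0.02  0.38 -0.26  0.93 -0.    1.53] F [ 0.2 -0.  -0.7]
```

Request:
send_rows --motion "0.78 -1 0 -0.2 0; 0.78 -2.5 0 -0.2 0; 0.78 -4 0 -0.2 0; 0.78 -5.5 0 -0.2 0; 0.78 -7 0 -0.2 0"

```text
clock: 3.3
eef_pos: [0.5068, -0.0626, 0.0694]
tool_rot: [0.688, 0.726, 0.0, 0.0]
ft_force: [-0.0, -0.2, -0.6]
grip_width: 0.0095
grasp_force: 0.1
```

Request:
send_rows --motion "0.78 -1.5 0 0 0; 0.78 -3 0 0 0; 0.78 -4.5 0 0 0; 0.78 -6 0 0 0; 0.78 -7.5 0 0 0"

```text
clock: 3.8
eef_pos: [0.5108, -0.1369, 0.0693]
tool_rot: [0.688, 0.726, -0.0, -0.0]
ft_force: [-0.4, -0.2, -0.2]
grip_width: 0.0096
grasp_force: 0.1
```

```bash
python3 -c "
from h import *
go(511,-172,69)
cv2.imwrite('pics/s3.png',cv2.resize(vision.camera('scene')[100:300,100:360],None,fx=3,fy=3)[:,:,::-1])"
```

```text
t 3.8 pos [ 510.8 -136.9   69.3] w 9.6 shift cm [-3.51 -0.17  0.03] twist 0.005 j [-0.26  0.42 -0.18  0.96 -0.    1.25] F [-0.4 -0.2 -0.2]
```

View pics/s3.png

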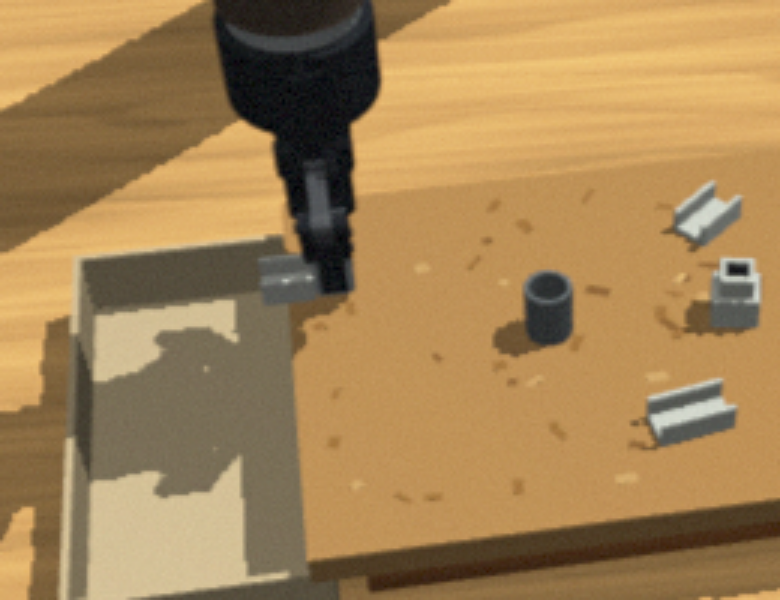

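The offcut is at crop (285,280), hanging half over the edge and square to the fingers. The coupler and insert haven't moved.

Request:
send_rows --motion "0.78 -1.2 0 0 0; 0.78 -2.4 0 0 0; 0.78 -3.5 0 0 0; 0.78 -3.8 0 0 0; 0.78 -3.8 0 0 0"

```text
clock: 4.35
eef_pos: [0.5128, -0.174, 0.0693]
tool_rot: [0.688, 0.726, 0.0, -0.0]
ft_force: [-0.7, -0.3, -0.1]
grip_width: 0.0092
grasp_force: 0.0
```

Request:
send_rows --motion "0.78 0 0 -3 0; 0.78 0 0 -6 0; 0.78 0 0 -9 0; 0.78 3 -0.5 -9 0; 0.78 7 -1 -9 0"

```text
clock: 4.85
eef_pos: [0.5001, -0.1044, 0.1607]
tool_rot: [0.689, 0.725, 0.001, 0.002]
ft_force: [0.2, 0.5, 0.4]
grip_width: 0.0091
grasp_force: 0.0
```

```bash
python3 -c "
from h import *
go(480,114,155)
vision.camera('scene')
for b in boxes_of('scene','offcut1_center')[:3]: print(b)"
```

```text
t 4.85 pos [ 500.1 -104.4  160.7] w 9.1 shift cm [21.92 -0.88  0.55] twist 0.003 j [-0.21  0.3  -0.1   1.16  0.    1.31] F [0.2 0.5 0.4]
```

Request:
send_rows --motion "0.78 4.4 -0.2 0 0; 0.78 8.8 -0.4 0 0; 0.78 13.2 -0.6 0 0; 0.78 17.6 -0.8 0 0; 0.78 21.9 -0.9 0 0"

```text
clock: 5.45
eef_pos: [0.4777, 0.1157, 0.1594]
tool_rot: [0.688, 0.726, 0.0, 0.0]
ft_force: [0.3, 0.0, 0.2]
grip_width: 0.0095
grasp_force: 0.0
```

```bash
python3 -c "
from h import *
go(480,114,69)"
```

```text
t 5.45 pos [477.7 115.7 159.4] w 9.5 shift cm [-0.18  0.22  9.04] twist 0.006 j [ 0.24  0.27 -0.15  1.15 -0.    1.75] F [0.3 0.  0.2]
```

Request:
send_rows --motion "0.78 0 0.2 3 0; 0.78 0 0.2 6 0; 0.78 0 0.2 8 0; 0.78 0 0.2 9 0; 0.78 0 0.2 9 0"

```text
clock: 5.95
eef_pos: [0.4791, 0.1138, 0.068]
tool_rot: [0.688, 0.726, -0.001, -0.001]
ft_force: [0.4, -0.1, -0.5]
grip_width: 0.0095
grasp_force: 0.0
```

```bash
python3 -c "
from h import *
go(491,-172,69)
im=vision.camera('scene');cv2.imwrite('pics/s4.png',im[100:300,100:360,::-1])
im=vision.camera('scene');T=vision.camera_model('scene')
print(boxes_of('scene','offcut1_center')[:2],boxes_of('scene','offcut2_center')[:2])"
```

```text
t 5.95 pos [479.1 113.8  68. ] w 9.5 shift cm [-28.61  -0.36  -0.08] twist 0.006 j [ 0.23  0.36 -0.28  0.93 -0.    1.75] F [ 0.4 -0.1 -0.5]
[{'rect': [283.2, 199.2, 14.7, 21.0], 'conf': 0.66}] [{'rect': [337.9, 170.9, 24.9, 19.8], 'conf': 0.86}, {'rect': [344.6, 197.6, 17.0, 27.6], 'conf': 0.67}]
```

Request:
send_rows --motion "0.78 -1 0 -0.1 0; 0.78 -2.2 0 -0.1 0; 0.78 -3.4 0 -0.1 0; 0.78 -4.6 0 -0.1 0; 0.78 -5.8 0 -0.1 0"

```text
clock: 6.65
eef_pos: [0.4834, 0.0548, 0.0704]
tool_rot: [0.688, 0.726, 0.0, 0.0]
ft_force: [0.0, 0.9, 0.6]
grip_width: 0.0092
grasp_force: 0.2
```

Request:
send_rows --motion "0.78 -1.2 0 0 0; 0.78 -2.4 0 0 0; 0.78 -3.6 0 0 0; 0.78 -4.8 0 0 0; 0.78 -6 0 0 0"

```text
clock: 7.15
eef_pos: [0.4867, -0.0047, 0.0703]
tool_rot: [0.688, 0.726, 0.0, -0.0]
ft_force: [0.3, 0.0, 0.9]
grip_width: 0.0094
grasp_force: 0.3
```

```bash
python3 -c "
from h import *
go(491,-172,69)
cv2.imwrite('pics/s5.png',cv2.resize(vision.camera('scene')[100:300,100:360],None,fx=3,fy=3)[:,:,::-1])"
```

```text
t 7.15 pos [486.7  -4.7  70.3] w 9.4 shift cm [-16.73  -0.47   0.13] twist 0.005 j [-0.01  0.35 -0.3   0.93  0.    1.51] F [0.3 0.  0.9]
```

View pics/s5.png

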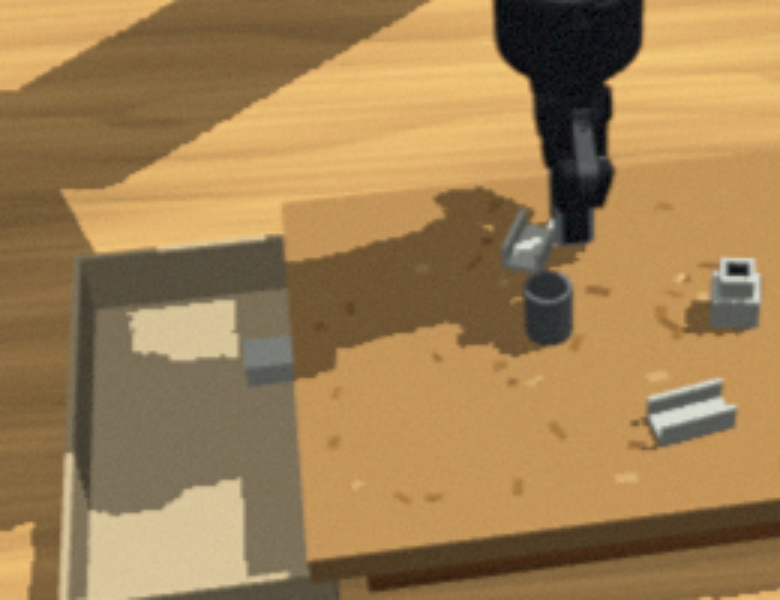

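Offcut 1 lies in the tray at crop (268,360). Offcut 2, at crop (528,242), has drifted towards the coupler at (548,300), so I'll work out the gap.

```bash
python3 -c "
from h import *
for n,p,z in[('c',(528,242),.0755),('low left corner bottom',(503,268),.067),('low right bottom',(541,273),.067),('wall top L',(520,210),.08),('top R wall',(555,228),.08),('wall end far',(505,245),.08),('coupler top',(548,290),.097),('coupler base',(548,330),.065)]:
    print(n,ray('scene',(100+p[0]/3,100+p[1]/3),z).round(4))
m=vision.camera('top')
cv2.imwrite('pics/t5.png',cv2.resize(m[250:340,300:420],None,fx=6,fy=6)[:,:,::-1])"
```

```text
c [ 0.5    -0.0269]
low left corner bottom [ 0.5102 -0.0418]
low right bottom [ 0.5164 -0.0214]
wall top L [ 0.4782 -0.0293]
top R wall [ 0.4951 -0.0114]
wall end far [ 0.5059 -0.0398]
coupler top [ 0.5611 -0.0211]
coupler base [ 0.5586 -0.0215]
```

View pics/t5.png

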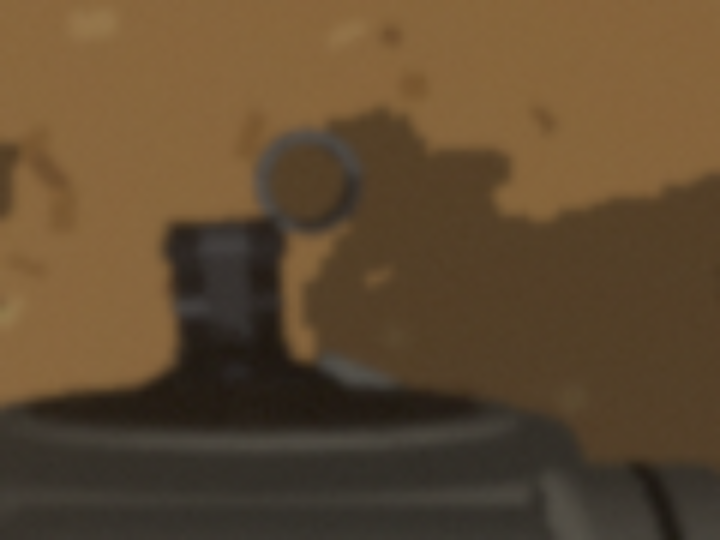

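The gap to the coupler is about 25 mm. I'll back off, re-centre the fingers behind the offcut and continue.

Request:
send_rows --motion "0.78 1 0 0 0; 0.78 1 1.2 0.1 0; 0.78 1 1.2 0.1 0; 0.78 0 1.2 0.1 0; 0.78 -1 1.2 0.1 0"

```text
clock: 7.75
eef_pos: [0.4986, -0.0131, 0.0692]
tool_rot: [0.687, 0.726, -0.0, -0.0]
ft_force: [-0.4, -0.1, -0.3]
grip_width: 0.0095
grasp_force: 0.0
```

Request:
send_rows --motion "0.78 -1 0 0 0; 0.78 -2 0 0 0; 0.78 -3 0 0 0; 0.78 -4 0 0 0; 0.78 -5 0 0 0"

```text
clock: 8.25
eef_pos: [0.5018, -0.0641, 0.0693]
tool_rot: [0.688, 0.726, -0.0, 0.0]
ft_force: [0.6, 0.6, 0.1]
grip_width: 0.0092
grasp_force: 0.0
```

```bash
python3 -c "
from h import *
go(506,-172,69)
cv2.imwrite('pics/s6.png',cv2.resize(vision.camera('scene')[100:300,100:360],None,fx=3,fy=3)[:,:,::-1])"
```

```text
t 8.25 pos [501.8 -64.1  69.3] w 9.2 shift cm [-10.8   -0.16   0.03] twist 0.005 j [-0.13  0.38 -0.25  0.94 -0.    1.39] F [0.6 0.6 0.1]
```

View pics/s6.png

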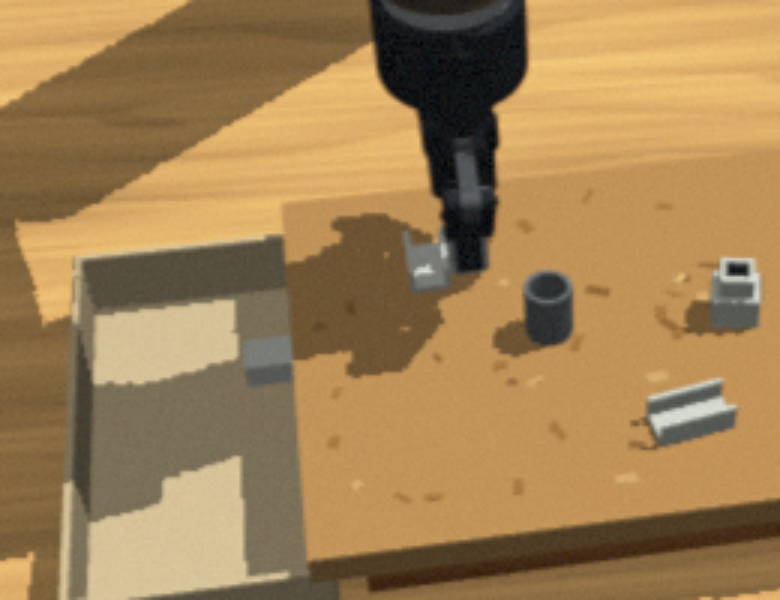

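Offcut 2, at crop (425,262), is now square across the fingertips and past the coupler, so I carry on over the edge.

Request:
send_rows --motion "0.78 -1.3 0 0 0; 0.78 -2.6 0 0 0; 0.78 -3.9 0 0 0; 0.78 -5.2 0 0 0; 0.78 -6.5 0 0 0"

```text
clock: 8.8
eef_pos: [0.5054, -0.1291, 0.0693]
tool_rot: [0.688, 0.726, -0.0, 0.0]
ft_force: [-0.0, 0.3, -0.3]
grip_width: 0.0094
grasp_force: 0.0
```

Request:
send_rows --motion "0.78 -1.2 0 0 0; 0.78 -2.4 0 0 0; 0.78 -3.6 0 0 0; 0.78 -4.8 0 0 0; 0.78 -4.8 0 0 0"

```text
clock: 9.3
eef_pos: [0.5082, -0.1775, 0.0693]
tool_rot: [0.688, 0.725, 0.0, 0.0]
ft_force: [-0.7, 0.1, -0.0]
grip_width: 0.0091
grasp_force: 0.0
```

Request:
send_rows --motion "0.78 0 0 -3 0; 0.78 0 0 -6 0; 0.78 0 0 -9 0; 0.78 4 3 -9 0; 0.78 8 6 -9 0"

```text
clock: 9.8
eef_pos: [0.5647, -0.0929, 0.1613]
tool_rot: [0.689, 0.725, 0.001, 0.001]
ft_force: [0.7, 0.0, 0.1]
grip_width: 0.0096
grasp_force: 0.0
```

```bash
python3 -c "
from h import *
go(624,86,160)
vision.camera('scene')
for t in '123':
  for b in boxes_of('scene','offcut%s_center'%t)[:2]: print(t,b['conf'],np.round(b['rect']),ray('scene',b['rect'][:2],.0725 if t=='3' else .012).round(3))"
```

```text
t 9.8 pos [564.7 -92.9 161.3] w 9.6 shift cm [17.57  6.82  0.14] twist 0.002 j [-0.16  0.42  0.07  1.22  0.    1.36] F [0.7 0.  0.1]
1 0.68 [191. 221.  18.  18.] [ 0.515 -0.174]
1 0.27 [418. 324.  62.  76.] [0.762 0.158]
3 0.96 [330. 239.  32.  22.] [0.635 0.044]
```

Request:
send_rows --motion "0.78 3 3.5 0 0; 0.78 6.5 7.4 0 0; 0.78 10.5 7.4 0 0; 0.78 14.5 7.4 0 0; 0.78 17.7 7.4 0 0"

```text
clock: 10.5
eef_pos: [0.6271, 0.0887, 0.1585]
tool_rot: [0.688, 0.726, -0.001, -0.001]
ft_force: [-0.2, 0.6, -0.5]
grip_width: 0.0094
grasp_force: 0.0
```

```bash
python3 -c "
from h import *
go(630,87,69)"
```

```text
t 10.5 pos [627.1  88.7 158.5] w 9.4 shift cm [-0.18  0.3   8.95] twist 0.005 j [0.14 0.54 0.27 1.3  0.   1.66] F [-0.2  0.6 -0.5]
```

Request:
send_rows --motion "0.78 0 0.2 3 0; 0.78 0 0.2 6 0; 0.78 0 0.2 8 0; 0.78 0 0.2 8.9 0; 0.78 0 0.2 8.9 0"

```text
clock: 11.0
eef_pos: [0.6284, 0.0869, 0.0687]
tool_rot: [0.688, 0.725, -0.002, -0.001]
ft_force: [-0.5, 0.8, -0.8]
grip_width: 0.0095
grasp_force: 0.0
```

Request:
send_rows --motion "0.78 -1 0 0 0; 0.78 -2 0 0 0; 0.78 -3.2 0 0 0; 0.78 -4.4 0 0 0; 0.78 -5.6 0 0 0"

```text
clock: 11.5
eef_pos: [0.6332, 0.0308, 0.071]
tool_rot: [0.688, 0.726, 0.0, 0.0]
ft_force: [-0.3, -0.5, -0.1]
grip_width: 0.0094
grasp_force: 0.1
```

Request:
send_rows --motion "0.78 -1 0 0 0; 0.78 -2 0 0 0; 0.78 -3 0 0 0; 0.78 -4 0 0 0; 0.78 -5 0 0 0"

```text
clock: 12.0
eef_pos: [0.6356, -0.0184, 0.0702]
tool_rot: [0.688, 0.726, -0.0, -0.0]
ft_force: [0.1, 1.1, 0.7]
grip_width: 0.0091
grasp_force: 0.2
```

```bash
python3 -c "
from h import *
go(640,-165,69)
cv2.imwrite('pics/s7.png',cv2.resize(vision.camera('scene')[100:300,100:360],None,fx=3,fy=3)[:,:,::-1])"
```

```text
t 12.0 pos [635.6 -18.4  70.2] w 9.1 shift cm [-14.66  -0.35   0.12] twist 0.005 j [-0.03  0.61  0.14  1.1   0.    1.49] F [0.1 1.1 0.7]
```

View pics/s7.png

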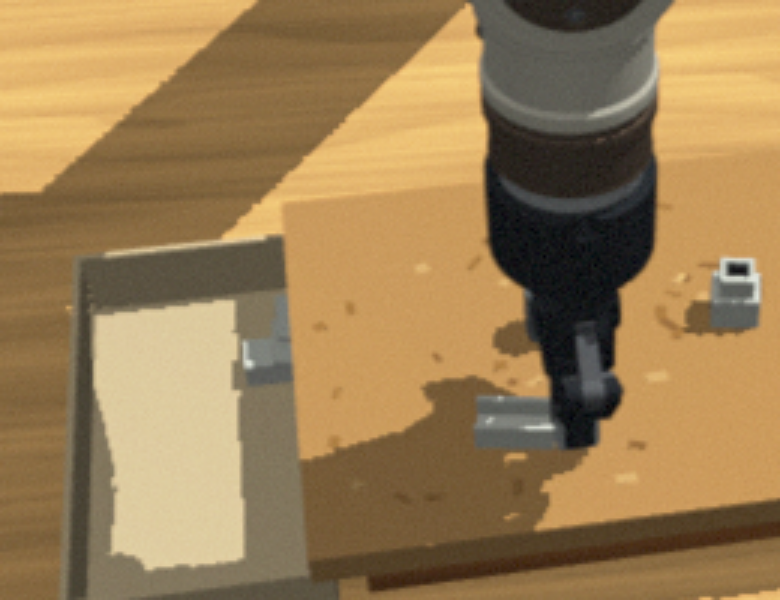

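Offcut 3, at crop (517,422), is being pushed straight along. Offcuts 1 and 2 show in the tray at (268,360) and (283,318).

Request:
send_rows --motion "0.78 -1.3 0 0.1 0; 0.78 -2.6 0 0.1 0; 0.78 -3.9 0 0.1 0; 0.78 -5.2 0 0.1 0; 0.78 -6.5 0 0.1 0"

```text
clock: 12.55
eef_pos: [0.6391, -0.084, 0.0693]
tool_rot: [0.688, 0.726, -0.0, 0.0]
ft_force: [0.0, 0.3, 0.4]
grip_width: 0.0095
grasp_force: 0.1
```

Request:
send_rows --motion "0.78 -1.3 0 0 0; 0.78 -2.6 0 0 0; 0.78 -3.9 0 0 0; 0.78 -5.2 0 0 0; 0.78 -6.5 0 0 0"

```text
clock: 13.05
eef_pos: [0.6427, -0.1485, 0.0694]
tool_rot: [0.688, 0.726, 0.0, 0.0]
ft_force: [0.1, -0.6, -0.4]
grip_width: 0.0093
grasp_force: 0.0
```

Request:
send_rows --motion "0.78 -1 0 0 0; 0.78 -1.8 0 0 0; 0.78 -2.2 0 0 0; 0.78 -2.2 0 0 0; 0.78 -2.2 0 -3 0"

```text
clock: 13.55
eef_pos: [0.6402, -0.1683, 0.0944]
tool_rot: [0.688, 0.726, -0.002, -0.005]
ft_force: [-0.2, 0.5, -0.2]
grip_width: 0.0095
grasp_force: 0.0
```

Request:
send_rows --motion "0.78 0 0 -4 0; 0.78 0 0 -8 0; 0.78 4 -4 -8 0; 0.78 8 -8 -8 0; 0.78 12 -10 -8 0"

```text
clock: 14.05
eef_pos: [0.5398, -0.0604, 0.1797]
tool_rot: [0.688, 0.725, 0.0, 0.0]
ft_force: [1.0, 0.5, 0.1]
grip_width: 0.0091
grasp_force: 0.0
```

Request:
send_rows --motion "0.78 4 -3 0 0; 0.78 8 -6 0 0; 0.78 12 -8 0 0; 0.78 16 -8 0 0; 0.78 16 -8 0 0"

```text
clock: 14.55
eef_pos: [0.452, 0.0986, 0.1799]
tool_rot: [0.685, 0.729, 0.001, -0.0]
ft_force: [-0.2, -1.3, 0.2]
grip_width: 0.0097
grasp_force: 0.0
```

```bash
python3 -c "
from h import *
go(640,-165,69)
a=vision.camera('top')[180:380,280:540];b=vision.camera('scene')[120:320,100:360]
cv2.imwrite('pics/f.png',cv2.resize(np.vstack([a,b]),None,fx=1.5,fy=1.5)[:,:,::-1])
print(bot.get_obs()['clock'])"
```

```text
t 14.55 pos [452.   98.6 179.9] w 9.7 shift cm [-27.49  17.13  11.06] twist 0.013 j [ 0.21  0.2  -0.19  1.18  0.    1.72] F [-0.2 -1.3  0.2]
14.65
```

View pics/f.png

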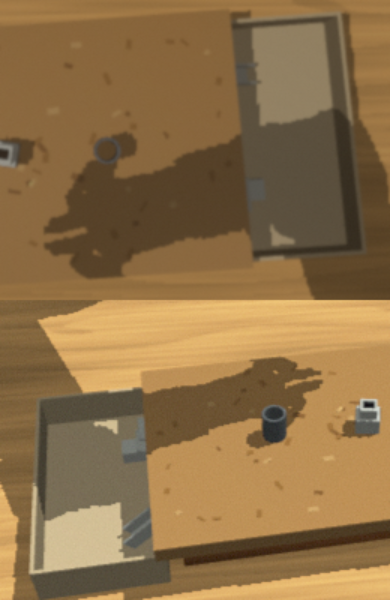

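```bash
python3 -c "
from h import *
C=np.array([.5564,.019]);ey=np.array([-.0487,.9988]);ex=np.array([.9988,.0487])
tc=C-.235*ey
a=vision.camera('scene')
for n in ('scene','top'):
  vision.camera(n)
  for t in ('offcut1_center','offcut2_center','offcut3_center','coupler','insert'):
    for b in boxes_of(n,t)[:3]:
      if b['conf']<.3: continue
      z=.081 if t in('coupler','insert') else .015
      w=ray(n,b['rect'][:2],z); print(n,t,round(b['conf'],2),np.round(b['rect']),w.round(3),'tray',((w-tc)@np.array([ex,ey]).T).round(3))
for z in(.01,.02,.03,.044): 
  w=ray('scene',(192,200),z);print(z,w.round(3),((w-tc)@np.array([ex,ey]).T).round(3))
"
```

```text
scene offcut1_center 0.52 [191. 220.  16.  19.] [ 0.516 -0.173] tray [-0.05   0.045]
scene offcut2_center 0.66 [190. 272.  14.  28.] [ 0.628 -0.174] tray [0.062 0.039]
scene offcut2_center 0.64 [195. 214.   8.  23.] [ 0.502 -0.167] tray [-0.064  0.052]
scene offcut3_center 0.86 [192. 274.  18.  28.] [ 0.634 -0.171] tray [0.068 0.042]
scene coupler 0.74 [282. 201.  15.  20.] [ 0.554 -0.022] tray [-0.004  0.194]
scene insert 0.91 [346. 199.  16.  28.] [0.56  0.079] tray [0.007 0.295]
top offcut1_center 0.63 [451. 306.  10.  13.] [ 0.509 -0.186] tray [-0.057  0.032]
top coupler 0.53 [353. 280.  11.  18.] [ 0.555 -0.027] tray [-0.003  0.189]
top insert 0.66 [284. 284.  21.  14.] [0.551 0.075] tray [-0.002  0.291]
0.01 [ 0.463 -0.173] [-0.103  0.048]
0.02 [ 0.473 -0.172] [-0.093  0.049]
0.03 [ 0.483 -0.17 ] [-0.082  0.049]
0.044 [ 0.498 -0.168] [-0.067  0.051]
```

```bash
python3 -c "
from h import *
print(workorder.job_done())"
```

```text
the job is handed in; nothing more can be done
None
```

I swept all three offcuts over the board's end and handed the job in. The last images put all three inside the scrap tray, but offcut 2 is partly hidden under the board edge. The coupler and insert had not visibly moved. I viewed 11 pictures, one over the limit of 10.

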